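# Turn the ball dish to the green stud without disturbing the ball

### The arm

A 6-joint arm with a two-finger parallel gripper is mounted at the origin on a cart in front of the work surface, level with it; the furniture and walls round the work are solid. World frame = base frame: x ahead of the robot, y to its left, z up, the work surface at z = 0. Lengths are in mm, angles in rad, forces in N, time in s.
With the tool pointing down it reaches from about 300 to 750 mm from the base axis. Payload 8.5 kg.
Tool frame: the origin (TCP) lies between the finger pads; the fingertips stand 25 mm ahead of it and the grasp point (between the pads) lies 6 mm ahead of it; z points along the fingers, y is the line along which they close (so a half turn about z gives the same grasp; the last joint's range is limited). The gripper opens to 88 mm and grips with 3 to 60 N. Pads are 18 mm wide; open, the fingers measure 123 mm over their backs; the gripper's body (75 mm by 187 mm) begins 45 mm behind the grasp point.
Start: joints at [-1.364, 0.381, 1.297, -0, 1.464, -0.215], TCP at [225.164, -501.778, 228.848] pointing down, gripper open.
Joint ranges: [-3.11, 3.11], [-0.89, 2.33], [0.22, 2.48], [-1.42, 4.56], [0.17, 2.85], [-2.88, 2.88]. Speed limits (rad/s): [2.39, 2.39, 3.14, 3.14, 3.14, 3.14].

### API

Orientations are given as a 3x3 rotation matrix whose columns are the frame's x, y, z axes.
In Python, from workcell import bot, vision, order gives the robot as it stands.
- The arm moves only by the tool send_rows, never from a script. Its argument "increments" is one flat list of numbers, 6 for each row, row after row: the shift along the tool's x, y, z in cm, then the turn, a rotation vector about the tool's x, y, z in rad. In form: [x, y, z, ax, ay, az, x, y, z, ax, ay, az, ...]. A call has 1 to 12 rows; each row shifts and turns the commanded pose from where the row before left it, along the tool's axes as they then stand; what a row does not reach is not made up. A row lasts 1/8 s, in which the tool goes at most 62.5 mm and 10.7 degrees, less where a joint would pass 70% of its speed; a pose out of reach is approached as far as the arm can. A call is refused whole if a number of a shift passes 6.25 or a number of a turn 0.188, either way. A call with a gripper value outside its range is refused whole. "gripper" is the closure in counts, from 0 (fully open) to 255 (shut), set as the call begins (left out, the last holds). The fingers move at their own pace and stop on an object; "grip_force" is the grip in N (left out, the last holds). Time passes only in rows, so rows that do not move let the fingers close. It gives the time, the measured TCP pose, the force, the opening and the grip force at its end, in the units of the state.
- bot.state(): the state, without advancing time (a new reading comes with each control period).
- vision.grab_frame(name): name is "side" or "top"; returns the picture (420x560x3 uint8, blue, green, red); there is no depth.
- vision.get_calibration(name): a dict with "mtx" (3x3 intrinsics, pixels), "distortion" ([k1, k2, p1, p2, k3] as OpenCV has them; the pictures are not rectified), "origin" and "rotation" of the camera in the world. Camera axes: x right, y up, looking along -z (the intrinsics and any distortion apply to the point x, -y, -z); pixel columns grow to the right and rows downward; lengths in mm; the calibration is good to about 2 mm. A picture is of the moment at which its call begins. get_calibration takes no time and is no camera call.
- order.hand_in(): hands the job in; it is judged then, once.
The state is a dict: "time": time; "qpos": joint angles; "joint_velocities": joint speeds; "joint_efforts": joint torques, N m; "tcp_pos": TCP position; "eef_rot": TCP orientation; "wrist_force": force on the tool from outside, world axes, zero at the start; "torque": the same for the moment, N m; "gripper_width": opening from 0.0 (shut) to 1.0 (fully open); "gripper_force": force on a finger pad.
Only numpy, scipy, OpenCV 4.12 (cv2) and the standard library are available. Lean on these libraries where they do the work, as an engineer would, in place of code of your own. Each camera call takes 0.05 s, during which the arm holds its last target. There are 200 camera calls.

### The job

A bearing ball is to be shown from its other side for inspection: set the loose steel ball from its brass cup into the blue dish that stands on the narrow pedestal, and let go of it. Then grip the dish by its two flat grey lugs, lift it straight up about 5 cm clear of the pedestal with its red pointer still facing as it did, and only then turn it level through a quarter turn so that the pointer faces the side of the green stud. Finish while holding it there, level and still above the pedestal, with the ball resting in the middle and the piston, bearing and brake pad left where they are.

Things in the scene. Friction and masses are not known exactly. Their poses are not given: they have to be found in the camera images.
- ball_center (a point): centre of the loose polished steel ball, diameter 26 mm, 72 g. It starts on a small fixed brass cup (wall diameter 22 mm, 12 mm high, on a foot disc of diameter 44 mm and 3 mm thick); its centre is then about 22 mm above the worktop. It rolls freely; the axes of this point mean nothing.
- dish_centre (a point): middle of the flat underside of the loose blue metal dish (58 mm across, rim 10.5 mm up, 140 g), 80 mm above the worktop at the start; z up. On its +y and -y sides stand two flat grey grip lugs: outer faces 62 mm apart, 26 mm wide along x, from 14 mm below to 10.5 mm above this point. Red pointer on the -x side.
- dish_seat (a point): centre of the ball when it rests in the middle of the dish, on the dish axis, 19 mm above the underside; axes as the dish's. The dish's inside is a shallow cone falling 9 degrees to the middle (6 mm above the underside): a ball set down gently within 15 mm of the middle rolls to it.
- dish_pointer (a point): tip of the dish's red pointer, 38 mm from the dish axis on its -x side.
- pedestal: fixed steel pedestal; origin at the centre of its foot on the worktop, z up. Round base plate of diameter 124 mm, 10 mm thick; stem of diameter 22 mm; head of diameter 40 mm whose flat top, 80 mm above the worktop, carries the dish. A white line on the base plate runs along its -x side, above which the dish pointer starts (within 6 degrees).
- green_stud: fixed steel stud of diameter 18 mm with a green cap, 20 mm high, on the pedestal's base plate, 48 mm from the pedestal axis on its +y or its -y side, a quarter turn from the white line; origin at its foot.
- black_stud: the like stud with a black cap, on the opposite side of the base plate; origin at its foot.
- piston: bystander: light alloy piston, 54 mm across, 48 mm high, standing on the worktop; origin at the centre of its underside.
- bearing: bystander: ball bearing lying flat, 47 mm across, 14 mm high; origin at the centre of its underside.
- brake_pad: bystander: dark brake pad lying flat, 42 x 84 x 12 mm, long along its y; origin at the centre of its underside.
Not all that is in view belongs to the job. What is shaped like the part that bears ball_center but pink is not meant. Of the things shaped like the part that bears dish_centre, the blue one is meant.

How it is judged (in metres and radians):
On the way, in this order (a step that is already met when the one before it is completed fails the run):
1. the ball lies let go in the middle of the dish, which still stands on the pedestal (distance between ball_center and dish_seat below 0.01 m and contact force between the fingers and ball below 0.05 N and height (world z) of dish_centre below 0.084 m and horizontal distance between dish_centre and pedestal below 0.015 m), for 0.2 s.
2. the dish is lifted clear of the pedestal, ball in the middle, pointer still facing the start side (height (world z) of dish_centre above 0.11 m and distance between ball_center and dish_seat below 0.01 m and contact force between dish and pedestal below 0.05 N and x of dish_pointer in the frame of pedestal below 0 m and angle between the x axis of dish_centre and the x axis of pedestal, either way round below 0.35 rad), for 0.1 s.
At the end, for the whole second after the job is handed in: Gripper alone holds the dish still, level (6 deg), underside 30-110 mm above the pedestal top, axis within 25 mm of the pedestal axis, pointer a quarter turn (11 deg) from the white line and toward the green stud, ball untouched within 10 mm of the middle (height (world z) of dish_centre between 0.11 and 0.19 m and distance between ball_center and dish_seat below 0.01 m and horizontal distance between dish_centre and pedestal below 0.025 m and angle between the x axis of dish_centre and the y axis of pedestal, either way round below 0.2 rad and horizontal distance between dish_pointer and green_stud below 0.05 m and angle between dish_centre's own z axis and vertical below 0.1 rad and linear speed of dish below 0.02 m/s and angular speed of dish below 0.15 rad/s and contact force between the fingers and dish above 1 N and contact force between the fingers and ball below 0.05 N and contact force between dish and pedestal below 0.05 N); the arm keeps its last pose, push and grip.
It fails at once if the ball strays more than 15 mm from the middle of the lifted dish (height (world z) of dish_centre above 0.09 m and distance between ball_center and dish_seat above 0.015 m).
It fails at once if the dish is tilted more than 14 degrees (angle between dish_centre's own z axis and vertical above 0.25 rad).
It fails at once if the piston is moved more than 15 mm (distance of piston from where it was at the start of the episode above 0.015 m).
It fails at once if the bearing is moved more than 15 mm (distance of bearing from where it was at the start of the episode above 0.015 m).
It fails at once if the brake pad is moved more than 15 mm (distance of brake_pad from where it was at the start of the episode above 0.015 m).
It also fails if it takes over 64 s, if anything falls off the work surface, if the arm or the gripper's body presses on something with over 40 N, if the wrist force passes 120 N, or if a joint passes its speed limit or range.

## Working session

There is one attempt and no reset: what is moved stays moved. The work goes in short steps, Python scripts to look and compute and a tool call to move; the robot and the scene stay as the last step left them, time stands still between calls to the robot, and variables do not carry over. Pictures are saved under pics/ and viewed, at most 10 in all, crops included, and the job is handed in when it is done.

Besides the shell and the picture viewer there is one more tool, called after "Request:" as name(argument=value, ...) on one line, values as JSON. send_rows: Moves the arm, as the interface text tells. Its arguments: {"type":"object","properties":{"increments":{"type":"array"},"gripper":{"type":"number"},"grip_force":{"type":"number"}},"required":["increments"]}

```bash
ls; mkdir -p pics; python3 - <<'E'
from workcell import bot, vision, order
import cv2,numpy as np
for n in("top","side"):
    f=vision.grab_frame(n); cv2.imwrite(f"pics/{n}0.png",f)
    c=vision.get_calibration(n); print(n,c)
s=bot.state(); print(s["time"],s["tcp_pos"],s["eef_rot"],s["gripper_width"])
E
```

```text
pics
top {'mtx': array([[415.73780413,   0.        , 274.16639479],
       [  0.        , 415.73780413, 209.99567696],
       [  0.        ,   0.        ,   1.        ]]), 'distortion': array([-0.10204093,  0.        ,  0.        ,  0.        ,  0.        ]), 'origin': array([426.3066908 , -96.26728519, 933.9041231 ]), 'rotation': array([[-0.02259474,  0.98313372, -0.18148708],
       [-0.99974124, -0.02269757,  0.00151054],
       [-0.00263425,  0.18147425,  0.98339217]])}
side {'mtx': array([[394.42877996,   0.        , 277.71626032],
       [  0.        , 394.42877996, 212.73864077],
       [  0.        ,   0.        ,   1.        ]]), 'distortion': array([-0.01012938,  0.        ,  0.        ,  0.        ,  0.        ]), 'origin': array([357.00890231, 636.94051788, 442.99116738]), 'rotation': array([[-0.9518952 ,  0.15518442, -0.2642221 ],
       [-0.30566567, -0.42026583,  0.85436826],
       [ 0.02154112,  0.89403268,  0.44748358]])}
0.1 [ 225.11348762 -501.56110002  228.31862642] [[ 9.12356041e-01  4.09397587e-01 -2.64715269e-04]
 [ 4.09397593e-01 -9.12355271e-01  1.21244229e-03]
 [ 2.54856578e-04 -1.21455284e-03 -9.99999230e-01]] 0.9977457290910287
```

View pics/top0.png

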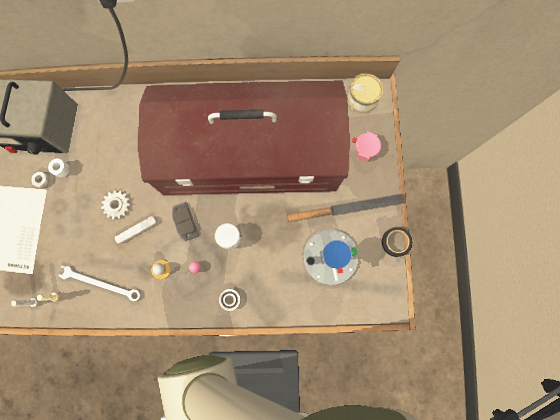

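View pics/side0.png

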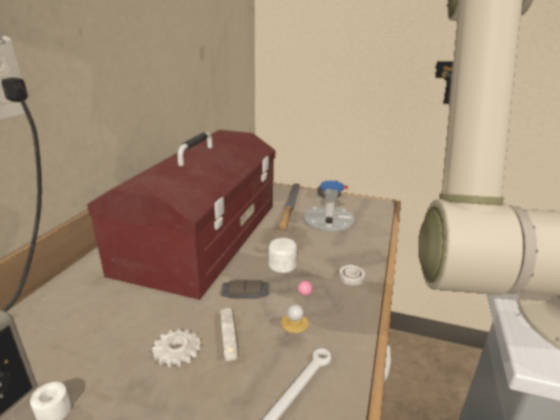

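The balls are steel on brass at top (160,268) and pink at (195,267). The dishes are blue on the pedestal at (337,253) and pink at (368,145). The steel ball and the blue dish fit the description, so I'll confirm them with a crop.

```bash
cat > h.py <<'E'
import cv2,numpy as np
from workcell import bot,vision,order
def ray(n,px):
    c=vision.get_calibration(n)
    p=cv2.undistortPoints(np.array([[px]],float),c["mtx"],c["distortion"])[0,0]
    return c["origin"],c["rotation"]@np.array([p[0],-p[1],-1.])
def plane(n,px,z):
    o,d=ray(n,px); return o+d*(z-o[2])/d[2]
def proj(n,P):
    c=vision.get_calibration(n); q=c["rotation"].T@(np.array(P,float)-c["origin"])
    return cv2.projectPoints(np.array([[q[0],-q[1],-q[2]]]),np.zeros(3),np.zeros(3),c["mtx"],c["distortion"])[0].ravel()
def tri(a,b):
    (o,d),(p,e)=ray("top",a),ray("side",b)
    t=np.linalg.lstsq(np.c_[d,-e],p-o,rcond=None)[0]
    A,B=o+d*t[0],p+e*t[1]; return (A+B)/2,np.linalg.norm(A-B)
E
python3 - <<'E'
from h import *
t=cv2.imread("pics/top0.png");s=cv2.imread("pics/side0.png")
r=lambda i,x,y,w,h:cv2.resize(i[y:y+h,x:x+w],(400,300),interpolation=cv2.INTER_CUBIC)
cv2.imwrite("pics/c1.png",np.vstack([np.hstack([r(t,137,247,60,45),r(t,292,219,100,75)]),np.hstack([r(s,265,295,60,45),r(s,290,170,80,60)])]))
def blobs(n,i,lo,hi,box):
    x,y,w,h=box; m=cv2.inRange(cv2.cvtColor(i[y:y+h,x:x+w],cv2.COLOR_BGR2HSV),lo,hi)
    k,_,st,c=cv2.connectedComponentsWithStats(m)
    for j in range(1,k):
        if st[j,4]>8: print(n,st[j,:2]+[x,y],st[j,2:],c[j]+[x,y])
for nm,i,bx in(("top",t,(292,219,75,75)),("side",s,(290,170,80,70))):
    blobs(nm+" blue",i,(100,120,60),(125,255,255),bx)
    blobs(nm+" red",i,(0,150,100),(8,255,255),bx);blobs(nm+" red2",i,(172,150,100),(180,255,255),bx)
    blobs(nm+" green",i,(45,100,40),(85,255,255),bx)
    blobs(nm+" black",i,(0,0,0),(180,255,50),bx)
E
```

```text
top blue [324 241] [ 27  28 586] [336.70819113 254.17064846]
top red [338 269] [ 4  4 15] [339.6 270.6]
top green [352 248] [ 5  8 30] [353.93333333 251.23333333]
side blue [322 182] [ 20   8 100] [332.35 184.95]
```

View pics/c1.png

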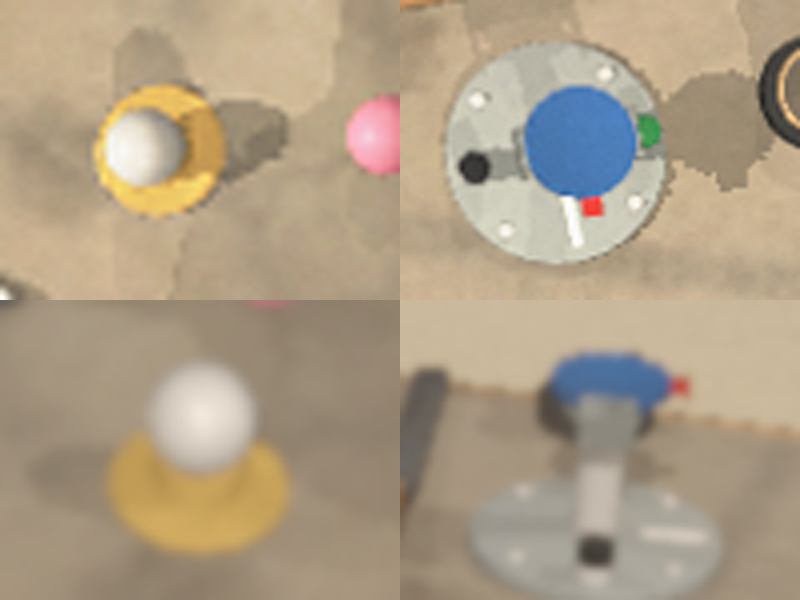

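The crop confirms both: steel ball on brass at top (158.7,269.1) and side (295.3,312.5). The blue dish has its red pointer toward the bottom (-x world side), with the green stud on the right (-y world) and the black stud on the left.

```bash
python3 - <<'E'
from h import *
np.set_printoptions(precision=1,suppress=True)
print("ball",tri((158.7,269.1),(295.3,312.5)),plane("top",(158.7,269.1),22),plane("side",(295.3,312.5),22))
print("brass foot",plane("top",(137+161*.15,247+149*.15),3))
t=cv2.imread("pics/top0.png")
def ell(n,i,lo,hi,box,z):
    x,y,w,h=box; m=cv2.inRange(cv2.cvtColor(i[y:y+h,x:x+w],cv2.COLOR_BGR2HSV),lo,hi)
    c=max(cv2.findContours(m,0,1)[0],key=cv2.contourArea)
    pts=np.array([plane(n,p[0]+[x,y],z)[:2] for p in c],np.float32); (cx,cy),r=cv2.minEnclosingCircle(pts); print(n,"circ",cx,cy,r,cv2.fitEllipse(pts)); return np.array([cx,cy])
d=ell("top",t,(100,120,60),(125,255,255),(292,219,75,75),90.5)
ped=plane("top",(292+155.5*.25,219+152.5*.25),10)
bl=plane("top",(310.3,260.6),20);w0=plane("top",(292+167*.25,219+199*.25),10);w1=plane("top",(292+176*.25,219+245*.25),10)
print("ped",ped,"black",bl,"white",w0,w1,"ped dir deg",np.degrees(np.arctan2(*(ped-w1)[1::-1])),"white line",np.degrees(np.arctan2(*(w0-w1)[1::-1])))
v=ped-bl;print("stud line",np.degrees(np.arctan2(v[1],v[0])),np.hypot(*v[:2]))
r=plane("top",(339.6,270.6),84); print("pointer",r,"dish yaw",np.degrees(np.arctan2(*(d-r[:2])[::-1])),np.hypot(*(d-r[:2])))
print("dish side",plane("side",(332.3,184.5),90.5), "side black",plane("side",(290+197*.2,170+250*.2),20),"side ped",plane("side",(290+196*.2,170+233*.2),10))
for n in("piston",(228,236),48),("cup",(397,241),50),("bearing",(229.5,300),14),("pad",(186,221),12),("pinkball",(195,267),13),("toolboxedge",(340,190),60): print(n[0],plane("top",n[1],n[2]))
s=bot.state();print(s["qpos"],np.degrees(np.arctan2(s["eef_rot"][1][1],s["eef_rot"][0][1])))
E
```

```text
ball (array([469.9, 159.4,  21.2]), np.float64(2.919478026707416)) [468.5 158.9  22. ] [471.2 160.4  22. ]
brass foot [468.7 158.6   3. ]
top circ 487.75152587890625 -222.1842041015625 27.834638595581055 ((488.01544189453125, -222.44859313964844), (53.59333038330078, 53.9468994140625), 49.84342956542969)
ped [ 487.6 -221.1   10. ] black [ 480.4 -174.3   20. ] white [ 461.7 -226.4   10. ] [ 436.4 -230.2   10. ] ped dir deg 10.10369621269037 white line 8.671040986212818
stud line -81.37025534367586 47.405822114237985
pointer [ 454.8 -227.7   84. ] dish yaw 9.563135668755434 33.38098674030909
dish side [ 490.  -221.7   90.5] side black [ 482.3 -176.4   20. ] side ped [ 489.2 -213.1   10. ]
piston [535.3   2.7  48. ]
cup [ 515.5 -360.3   50. ]
bearing [399.1   4.   14. ]
pad [575.8 101.7  12. ]
pinkball [472.2  80.1  13. ]
toolboxedge [ 628.2 -240.9   60. ]
[-1.4  0.4  1.3 -0.   1.5 -0.2] -65.83298326291974
```

Request:
send_rows(increments=[3.1, -3.1, 0, 0, 0, 0, 3.1, -3.1, 0, 0, 0, 0, 3.1, -3.1, 0, 0, 0, 0, 3.1, -3.1, 0, 0, 0, 0, 3.1, -3.1, 0, 0, 0, 0, 3.1, -3.1, 0, 0, 0, 0, 3.1, -3.1, 0, 0, 0, 0, 3.1, -3.1, 0, 0, 0, 0], gripper=80, grip_force=10)

```text
time: 1.1
tcp_pos: [350.1, -172.6, 228.7]
eef_rot: [[0.912, 0.409, -0.0], [0.409, -0.912, 0.0], [-0.0, -0.0, -1.0]]
wrist_force: [0.9, 0.3, -0.1]
gripper_width: 0.683
gripper_force: 0.0
```

Request:
send_rows(increments=[3.1, -3.1, 0, 0, 0, 0, 3.1, -3.1, 0, 0, 0, 0, 3.1, -3.1, 0, 0, 0, 0, 3.1, -3.1, 0, 0, 0, 0, 3.1, -3.1, 0, 0, 0, 0, 3.1, -3.1, 0, 0, 0, 0, 3, -3.1, 0, 0, 0, 0, 0, 0, 6, 0, 0, 0, 0, 0, 0, 0, 0, 0, 0, 0, 0, 0, 0, 0])

```text
time: 2.35
tcp_pos: [458.8, 112.1, 170.4]
eef_rot: [[0.913, 0.409, 0.001], [0.409, -0.913, -0.0], [0.001, 0.001, -1.0]]
wrist_force: [0.3, 0.1, 0.3]
gripper_width: 0.688
gripper_force: 0.0
```

```bash
cat >> h.py <<'E'
def go(x,y,z,yaw=None):
    s=bot.state();R=s["eef_rot"];d=R.T@(np.array([x,y,z])-s["tcp_pos"])/10
    a=np.degrees(np.arctan2(R[1][1],R[0][1]))
    print("t",s["time"],"tcp",np.round(s["tcp_pos"],1),"tooly",round(a,1),"w",round(s["gripper_width"],3),"f",np.round(s["wrist_force"],1),round(float(s["gripper_force"]),1),"z",np.round(R[:,2],3));print("need cm",np.round(d,2), "turn az",None if yaw is None else np.round(-np.radians(yaw-a),3))
E
python3 -c "
from h import *
go(469.8,159.5,90)"
```

```text
t 2.35 tcp [458.8 112.1 170.4] tooly -65.9 w 0.688 f [0.3 0.1 0.3] 0.0 z [ 0.001 -0.    -1.   ]
need cm [ 2.93 -3.88  8.04] turn az None
```

Request:
send_rows(increments=[1.5, -2.0, 2, 0, 0, 0, 1.4, -1.9, 2, 0, 0, 0, 0, 0, 2, 0, 0, 0, 0, 0, 2, 0, 0, 0, 0, 0, 0, 0, 0, 0, 0, 0, 0, 0, 0, 0, 0, 0, 0, 0, 0, 0])

```text
time: 3.22
tcp_pos: [469.3, 159.8, 90.1]
eef_rot: [[0.912, 0.409, 0.002], [0.409, -0.912, 0.0], [0.002, 0.001, -1.0]]
wrist_force: [0.4, -0.3, 0.1]
gripper_width: 0.685
gripper_force: 0.0
```

```bash
python3 -c "
from h import *
go(469.8,159.5,39)
f=vision.grab_frame('side');t=vision.grab_frame('top')
cv2.imwrite('pics/c2.png',np.hstack([cv2.resize(f[220:340,230:350],(400,400)),cv2.resize(t[210:330,100:220],(400,400))]))"
```

```text
t 3.225 tcp [469.3 159.8  90.1] tooly -65.8 w 0.685 f [ 0.4 -0.3  0.1] 0.0 z [ 0.002  0.    -1.   ]
need cm [0.02 0.05 5.11] turn az None
```

View pics/c2.png

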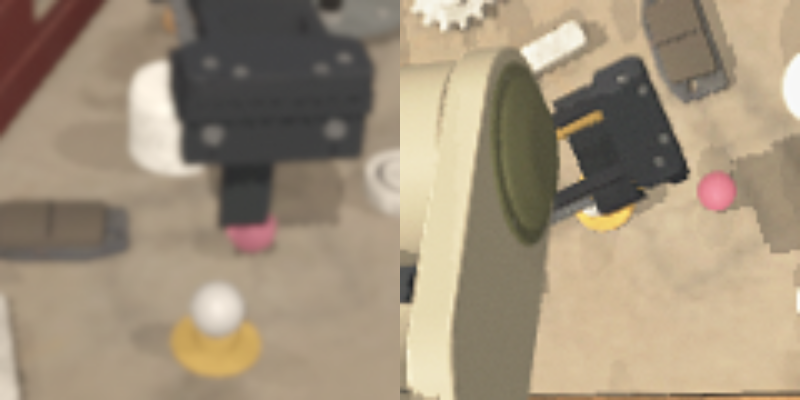

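The side crop shows the ball still on its cup at (217,310) in the crop with the open fingers above it. Descending to grip.

Request:
send_rows(increments=[0, 0, 1.5, 0, 0, 0, 0, 0, 1.5, 0, 0, 0, 0, 0, 1.2, 0, 0, 0, 0, 0, 0.9, 0, 0, 0, 0, 0, 0, 0, 0, 0, 0, 0, 0, 0, 0, 0])

```text
time: 4.08
tcp_pos: [468.9, 159.9, 38.2]
eef_rot: [[0.912, 0.409, 0.001], [0.409, -0.912, 0.0], [0.001, 0.0, -1.0]]
wrist_force: [-0.5, -0.5, -0.5]
gripper_width: 0.686
gripper_force: 0.0
```

Request:
send_rows(increments=[0, 0, 0, 0, 0, 0, 0, 0, 0, 0, 0, 0, 0, 0, 0, 0, 0, 0, 0, 0, 0, 0, 0, 0, 0, 0, 0, 0, 0, 0, 0, 0, 0, 0, 0, 0, 0, 0, 0, 0, 0, 0, 0, 0, 0, 0, 0, 0], gripper=200, grip_force=10)

```text
time: 5.08
tcp_pos: [468.6, 159.9, 37.8]
eef_rot: [[0.912, 0.409, -0.0], [0.409, -0.912, -0.0], [-0.0, 0.0, -1.0]]
wrist_force: [-0.7, -0.2, -0.4]
gripper_width: 0.217
gripper_force: 0.0
```

```bash
python3 -c "
from h import *
f=vision.grab_frame('side');t=vision.grab_frame('top')
cv2.imwrite('pics/side3.png',f);cv2.imwrite('pics/top3.png',t)
cv2.imwrite('pics/c3.png',np.hstack([cv2.resize(f[220:370,200:350],(400,400)),cv2.resize(t[180:330,100:250],(400,400))]))"
```

```text
(no output)
```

View pics/c3.png

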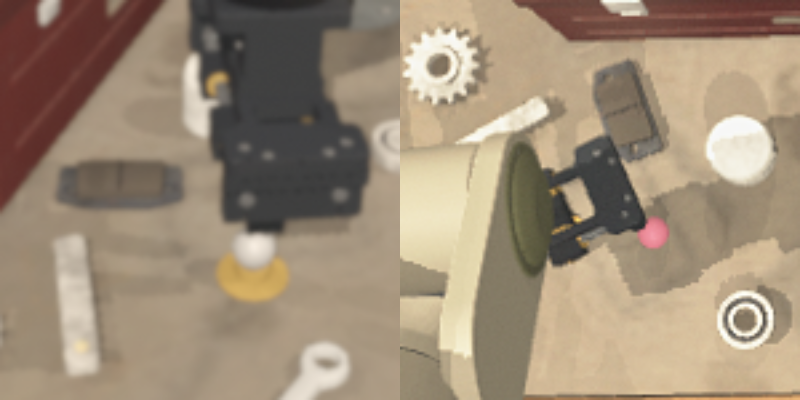

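The side crop shows the ball still on the cup at side (295.3,313.7), with the fingers closed behind or above it, so the grip missed. I'll compare the predicted finger positions with the pictures.

```bash
python3 -c "
from h import *
s=bot.state();print(s['tcp_pos'],s['eef_rot'],s['gripper_width'])
P=np.array([469.3,159.8,90.1]);R=np.array([[.912,.409,0],[.409,-.912,0],[0,0,-1]])
for o in(-30,-47.5,30,47.5):
  print('before tip',o,proj('side',P+R@[0,o,25]))
P=np.array([468.6,159.9,37.8])
for o in(-9.5,-27,9.5,27): print('now tip',o,proj('side',P+R@[0,o,25]),proj('top',P+R@[0,o,25]))
for x in(-37,37):
  for y in(-94,94): print('body',x,y,proj('side',P+R@[x,y,-39]),proj('top',P+R@[x,y,-39]))
for b in ((468.5,158.9,22),): print('ball',proj('side',b),proj('top',b))
f=cv2.imread('pics/side3.png');t=cv2.imread('pics/top3.png')
cv2.imwrite('pics/c4.png',np.hstack([cv2.resize(f[270:345,260:335],(400,400),interpolation=2),cv2.resize(t[215:290,140:215],(400,400),interpolation=2)]))"
```

```text
[468.62099374 159.89992288  37.85377082] [[ 9.12355524e-01  4.09398826e-01  1.06580602e-05]
 [ 4.09398825e-01 -9.12355523e-01  3.23229889e-05]
 [ 2.29569338e-05 -2.51266601e-05 -9.99999999e-01]] 0.21628547556068925
before tip -30 [300.92267947 303.36644938]
before tip -47.5 [302.91022441 311.31164931]
before tip 30 [294.84492677 279.07078315]
before tip 47.5 [293.25945141 272.73291342]
now tip -9.5 [297.62444646 321.27141987] [155.52164565 271.03351339]
now tip -27 [299.39137542 329.12800963] [148.38968962 274.37513609]
now tip 9.5 [295.80283854 313.17152346] [163.27368204 267.40084775]
now tip 27 [294.20771774 306.07856794] [170.41978503 264.05166485]
body -37 -94 [337.28023054 326.40609022] [116.67501611 303.56857161]
body -37 94 [310.97895483 250.81968685] [199.29985532 264.83948423]
body 37 -94 [281.82181295 329.92750169] [103.6121103  270.77102508]
body 37 94 [268.76822533 252.57365569] [185.12278258 232.61048533]
ball [297.17946574 312.29120864] [158.70142781 269.08055097]
```

View pics/c4.png

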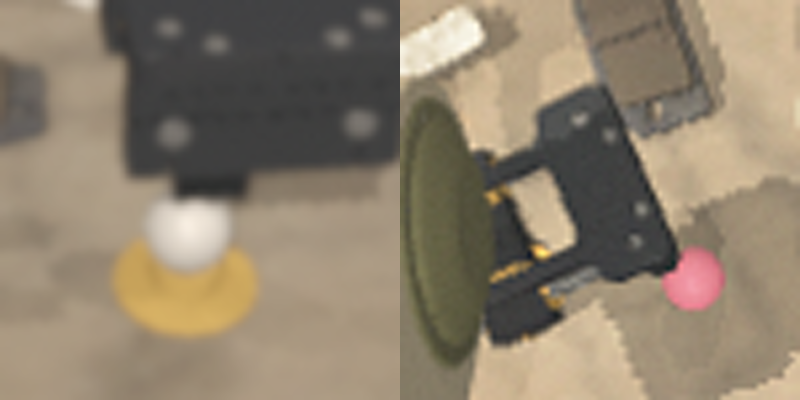

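```bash
python3 -c "
from h import *
P=np.array([468.6,159.9,37.8]);R=np.array([[.912,.409,0],[.409,-.912,0],[0,0,-1]])
p0=proj('side',P+R@[0,-9.5,25])
for d in([0,0,30],[0,-30,0],[-10,0,0],[0,0,20]): print(d,proj('side',P+R@[0,-9.5,25]+d)-p0)
# row profile of dark pixels in side
f=cv2.cvtColor(cv2.imread('pics/side3.png'),6)
print(f[296:320,288:312:2])
"
```

```text
[0, 0, 30] [  0.86294689 -14.97845485]
[0, -30, 0] [  4.80256412 -11.96994199]
[-10, 0, 0] [6.14976107 1.44822993]
[0, 0, 20] [ 0.57112258 -9.91166336]
[[ 67  95 109  97  68  63  63  63  62  63  63  62]
 [ 65  80  92  80  64  63  63  63  63  63  63  63]
 [ 64  67  75  68  63  63  63  63  63  63  63  63]
 [ 63  64  64  63  63  63  63  63  63  63  63  63]
 [ 63  64  61  62  63  63  63  63  63  63  64  64]
 [ 65  69  65  62  63  62  62  62  62  64  71  73]
 [ 78  86  74  60  60  59  60  58  58  68  89  93]
 [111 115  83  55  54  53  53  51  51  73 105 112]
 [143 139  93  49  48  47  47  47  48  78 114 121]
 [156 148  99  48  46  50  48  51  49  85 119 124]
 [157 150 110  65  73  71  66  67  64  96 122 126]
 [160 165 143 121 142 127 112 102  89 110 129 129]
 [170 189 184 179 197 183 163 140 117 128 141 139]
 [178 202 209 214 221 213 197 165 137 146 151 151]
 [184 207 219 230 231 225 211 179 150 154 156 157]
 [188 209 221 236 235 228 216 186 154 157 158 158]
 [189 209 222 237 236 227 216 188 154 157 158 157]
 [186 208 220 234 234 224 214 186 153 156 157 156]
 [183 205 217 228 229 220 210 181 151 155 155 154]
 [179 201 213 222 222 215 204 173 150 153 154 154]
 [173 195 208 215 215 209 196 168 156 154 153 154]
 [166 185 200 207 206 200 184 168 166 157 153 156]
 [160 175 191 197 196 189 173 166 173 164 155 158]
 [155 166 178 184 183 176 167 164 174 169 158 160]]
```

The finger's lower edge is flat at side row 306.5, even beside the ball. So the tips are really about 25–30 mm higher than stated, just above the ball. I'll open and descend carefully, watching the force.

Request:
send_rows(increments=[0, 0, 0, 0, 0, 0, 0, 0, 0, 0, 0, 0, 0, 0, 0, 0, 0, 0, 0, 0, 0, 0, 0, 0, 0, 0, 0, 0, 0, 0, 0, 0, 0.4, 0, 0, 0, 0, 0, 0.4, 0, 0, 0, 0, 0, 0, 0, 0, 0, 0, 0, 0, 0, 0, 0], gripper=80)

```text
time: 6.3
tcp_pos: [468.6, 159.9, 29.8]
eef_rot: [[0.912, 0.409, -0.0], [0.409, -0.912, 0.0], [-0.0, -0.0, -1.0]]
wrist_force: [-0.2, 0.6, 0.2]
gripper_width: 0.685
gripper_force: 0.0
```

```bash
python3 -c "
from h import *
go(469.8,159.5,20)
f=vision.grab_frame('side');cv2.imwrite('pics/side5.png',f)
cv2.imwrite('pics/c5.png',cv2.resize(f[270:345,250:350],(800,600),interpolation=2))
P=bot.state()['tcp_pos'];R=bot.state()['eef_rot']
for x in(-9,9):
  for o in(-30,-47): print(x,o,proj('side',P+R@[x,o,25]),proj('side',P+R@[x,o,0]))
"
```

```text
t 6.3 tcp [468.6 159.9  29.8] tooly -65.8 w 0.685 f [-0.2  0.6  0.2] 0.0 z [-0.  0. -1.]
need cm [0.09 0.08 0.98] turn az None
-9 -30 [305.19045044 334.03608737] [306.06879293 321.56237472]
-9 -47 [307.13915257 342.16205937] [308.07846086 329.52577157]
9 -30 [293.64129087 334.78642304] [294.30301083 322.28588287]
9 -47 [295.30302055 342.95883033] [296.01455042 330.29539438]
```

View pics/c5.png

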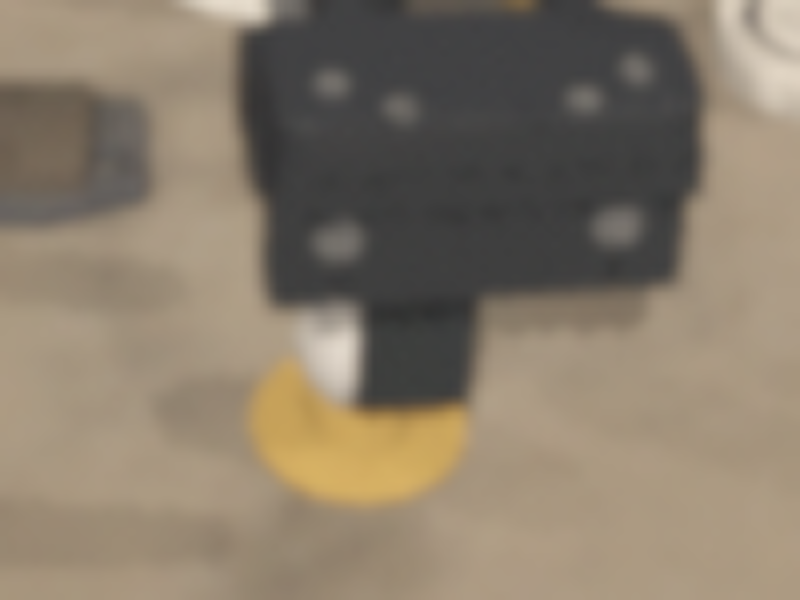

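Request:
send_rows(increments=[0, 0, 0.5, 0, 0, 0, 0, 0, 0.5, 0, 0, 0, 0, 0, 0, 0, 0, 0])

```text
time: 6.72
tcp_pos: [468.4, 159.8, 19.4]
eef_rot: [[0.912, 0.409, -0.001], [0.409, -0.912, -0.0], [-0.001, -0.0, -1.0]]
wrist_force: [-0.2, 0.3, -0.3]
gripper_width: 0.685
gripper_force: 0.0
```

Request:
send_rows(increments=[0, 0, 0.3, 0, 0, 0, 0, 0, 0, 0, 0, 0])

```text
time: 6.98
tcp_pos: [468.6, 159.9, 16.7]
eef_rot: [[0.912, 0.409, -0.0], [0.409, -0.912, -0.0], [-0.0, -0.0, -1.0]]
wrist_force: [-0.3, -0.6, -0.3]
gripper_width: 0.685
gripper_force: 0.0
```

```bash
python3 -c "
from h import *
go(469.8,159.5,20)
f=vision.grab_frame('side');cv2.imwrite('pics/side6.png',f);g=cv2.cvtColor(f,6)
print(g[318:352:1,290:316:2])
"
```

```text
t 6.975 tcp [468.6 159.9  16.7] tooly -65.8 w 0.685 f [-0.3 -0.6 -0.3] 0.0 z [-0. -0. -1.]
need cm [ 0.1   0.08 -0.33] turn az None
[[147 162 122  63  60  60  61  62  62  81 128 144 144]
 [155 163 118  64  62  62  62  63  63  86 140 153 153]
 [160 157 106  64  62  62  62  62  64  90 147 158 156]
 [161 159 104  63  63  63  62  63  63  89 147 158 157]
 [161 161 109  64  62  62  61  62  64  91 145 157 158]
 [160 162 110  64  62  62  62  63  65  93 144 155 157]
 [163 161 107  64  62  63  63  63  65 101 147 153 154]
 [167 161 103  64  63  63  63  63  65 107 149 152 153]
 [173 164 102  69  69  70  72  74  76 112 149 151 152]
 [177 167 115  92 100  98 112 112 107 123 149 150 151]
 [178 172 141 132 140 138 152 149 136 139 149 149 149]
 [178 175 165 162 167 167 170 160 147 147 150 149 149]
 [178 177 176 176 177 177 170 156 148 150 151 149 150]
 [170 174 176 176 175 171 160 150 149 151 151 150 151]
 [154 159 164 165 160 157 151 151 150 151 152 151 152]
 [141 145 149 150 146 146 148 153 153 152 152 153 153]
 [136 139 140 142 140 143 147 154 156 154 154 155 154]
 [136 138 137 137 138 142 147 154
[... 202 characters left out ...]
35 138 141 143 148 152 156 159 157 157]
 [131 132 134 137 138 140 142 147 152 155 158 157 156]
 [133 133 137 139 139 140 143 147 152 156 157 157 157]
 [134 136 139 140 139 141 144 150 153 156 157 158 157]
 [136 138 141 142 141 143 145 151 154 157 157 157 157]
 [137 140 143 144 143 145 148 153 156 158 157 156 156]
 [139 141 143 145 145 147 150 154 156 157 156 155 154]
 [141 142 144 146 147 149 152 154 156 157 156 155 153]
 [144 145 146 147 148 150 153 154 156 157 156 154 152]
 [147 148 147 148 150 152 153 155 156 157 156 154 153]
 [149 150 150 150 152 153 154 155 156 157 157 155 158]
 [151 152 151 152 153 154 153 154 155 157 156 155 172]
 [152 153 152 153 155 155 154 154 155 156 155 157 186]]
```

Request:
send_rows(increments=[0, 0, 0.3, 0, 0, 0, 0, 0, 0.3, 0, 0, 0, 0, 0, 0, 0, 0, 0])

```text
time: 7.4
tcp_pos: [468.5, 159.9, 10.6]
eef_rot: [[0.912, 0.409, -0.001], [0.409, -0.912, -0.0], [-0.001, -0.0, -1.0]]
wrist_force: [-0.5, 0.4, 0.3]
gripper_width: 0.687
gripper_force: 0.0
```

Request:
send_rows(increments=[0, 0, 0.3, 0, 0, 0, 0, 0, 0, 0, 0, 0])

```text
time: 7.65
tcp_pos: [468.5, 159.9, 7.7]
eef_rot: [[0.912, 0.409, -0.0], [0.409, -0.912, -0.0], [-0.0, -0.0, -1.0]]
wrist_force: [-0.8, 0.9, 0.0]
gripper_width: 0.688
gripper_force: 0.0
```

Request:
send_rows(increments=[0, 0, 0.3, 0, 0, 0, 0, 0, 0, 0, 0, 0])

```text
time: 7.9
tcp_pos: [468.5, 159.9, 4.7]
eef_rot: [[0.912, 0.409, -0.0], [0.409, -0.912, -0.0], [-0.0, -0.0, -1.0]]
wrist_force: [-0.6, 0.6, -0.2]
gripper_width: 0.689
gripper_force: 0.0
```

Request:
send_rows(increments=[0, 0, 0.3, 0, 0, 0, 0, 0, 0, 0, 0, 0])

```text
time: 8.15
tcp_pos: [468.5, 159.9, 1.7]
eef_rot: [[0.912, 0.409, -0.0], [0.409, -0.912, -0.0], [-0.0, -0.0, -1.0]]
wrist_force: [0.1, 0.1, -0.8]
gripper_width: 0.689
gripper_force: 0.0
```

```bash
python3 -c "
from h import *
f=vision.grab_frame('side');cv2.imwrite('pics/side7.png',f);g=cv2.cvtColor(f,6)
print(g[326:348:1,290:316:2])
"
```

```text
[[156 153  94  63  62  62  62  63  63 105 147 150 150]
 [171 163  99  64  63  63  63  63  65 108 147 150 150]
 [176 166  98  64  63  63  63  63  66 111 147 149 149]
 [178 165  96  64  63  63  63  63  66 111 147 148 149]
 [178 165  94  64  63  63  64  63  67 112 147 149 149]
 [169 161  91  64  63  63  64  64  67 113 148 150 151]
 [154 146  84  65  64  64  64  65  69 115 148 151 152]
 [140 133  80  64  66  65  66  66  73 121 150 152 153]
 [133 127  79  69  72  72  77  80  90 135 153 155 153]
 [127 122  91  87  94  98 106 110 119 147 157 157 155]
 [124 121 108 110 120 124 132 138 143 154 159 159 158]
 [121 120 116 119 131 137 142 148 151 155 159 159 158]
 [120 118 117 122 134 140 144 148 152 155 158 158 157]
 [118 117 118 123 134 140 142 146 151 154 157 155 155]
 [118 118 121 126 134 139 140 143 149 152 155 152 153]
 [121 124 127 130 136 139 140 142 148 150 152 151 151]
 [128 132 135 137 138 140 142 144 148 149 151 151 151]
 [134 137 140 141 140 142 144 145 148 150 150 150 151]
 [136 139 142 143 142 145 146 147 149 151 150 150 151]
 [138 140 143 144 144 146 149 149 150 151 150 150 150]
 [141 142 144 145 146 148 151 151 151 151 150 150 149]
 [144 144 145 146 148 150 152 153 151 151 151 149 149]]
```

Request:
send_rows(increments=[0, 0, 0.2, 0, 0, 0, 0, 0, 0, 0, 0, 0])

```text
time: 8.45
tcp_pos: [468.5, 159.9, -0.3]
eef_rot: [[0.912, 0.409, -0.0], [0.409, -0.912, -0.0], [-0.0, -0.0, -1.0]]
wrist_force: [-0.9, -0.1, -0.1]
gripper_width: 0.686
gripper_force: 0.0
```

Request:
send_rows(increments=[0, 0, 0.2, 0, 0, 0, 0, 0, 0, 0, 0, 0])

```text
time: 8.7
tcp_pos: [468.5, 159.9, -2.3]
eef_rot: [[0.912, 0.409, -0.0], [0.409, -0.912, -0.0], [-0.0, -0.0, -1.0]]
wrist_force: [0.2, -0.3, -0.2]
gripper_width: 0.687
gripper_force: 0.0
```

Request:
send_rows(increments=[0, 0, 0.2, 0, 0, 0, 0, 0, 0, 0, 0, 0])

```text
time: 8.95
tcp_pos: [468.5, 159.9, -4.3]
eef_rot: [[0.912, 0.409, -0.0], [0.409, -0.912, -0.0], [-0.0, -0.0, -1.0]]
wrist_force: [-0.8, -0.1, 0.1]
gripper_width: 0.681
gripper_force: 0.0
```

Request:
send_rows(increments=[0, 0, 0.2, 0, 0, 0, 0, 0, 0, 0, 0, 0])

```text
time: 9.2
tcp_pos: [468.5, 159.9, -6.3]
eef_rot: [[0.912, 0.409, -0.0], [0.409, -0.912, -0.0], [-0.0, -0.0, -1.0]]
wrist_force: [0.4, -0.0, -1.0]
gripper_width: 0.685
gripper_force: 0.0
```

Request:
send_rows(increments=[0, 0, 0.2, 0, 0, 0, 0, 0, 0, 0, 0, 0])

```text
time: 9.45
tcp_pos: [468.5, 159.9, -8.3]
eef_rot: [[0.912, 0.409, -0.0], [0.409, -0.912, 0.0], [-0.0, -0.0, -1.0]]
wrist_force: [-0.1, -0.2, 0.2]
gripper_width: 0.691
gripper_force: 0.0
```

Request:
send_rows(increments=[0, 0, 0.2, 0, 0, 0, 0, 0, 0, 0, 0, 0])

```text
time: 9.7
tcp_pos: [468.8, 159.9, -9.5]
eef_rot: [[0.912, 0.409, 0.001], [0.409, -0.912, 0.0], [0.001, 0.0, -1.0]]
wrist_force: [-2.7, -0.0, 10.4]
gripper_width: 0.687
gripper_force: 4.8
```

```bash
python3 -c "
from h import *
f=vision.grab_frame('side');cv2.imwrite('pics/side8.png',f);g=cv2.cvtColor(f,6)
print(g[334:354:1,290:316:2])
cv2.imwrite('pics/c8.png',cv2.resize(f[285:360,250:350],(800,600),interpolation=2))
"
```

```text
[[132 124  73  64  66  64  64  64  73 130 153 154 153]
 [127 120  72  65  65  65  65  65  75 137 156 157 155]
 [123 112  70  66  66  65  66  65  78 139 158 158 157]
 [121 106  69  66  66  66  66  66  82 140 158 158 158]
 [119 103  67  67  66  66  66  67  87 140 156 156 156]
 [117 101  69  68  68  68  69  73  97 142 153 153 154]
 [116 105  78  74  77  79  84  93 116 145 151 151 152]
 [118 113  99  94  97  99 107 119 136 148 150 151 151]
 [123 123 122 118 118 119 124 134 145 149 150 151 151]
 [131 133 137 133 131 131 135 142 148 150 150 150 151]
 [136 138 141 140 136 137 141 146 148 150 150 149 151]
 [138 140 142 143 140 142 144 147 150 151 150 149 150]
 [140 141 143 144 145 145 147 148 150 150 150 149 149]
 [143 143 144 145 147 149 149 149 150 150 150 148 149]
 [146 146 146 148 149 151 152 152 151 151 150 148 149]
 [148 149 149 149 151 152 152 153 153 151 150 149 155]
 [149 151 150 151 152 153 153 153 154 153 151 151 169]
 [151 152 151 151 153 154 152 153 154 155 152 153 185]
 [152 152 151 152 154 154 152 153 154 154 150 155 196]
 [153 153 152 153 155 155 153 154 154 152 146 155 204]]
```

View pics/c8.png

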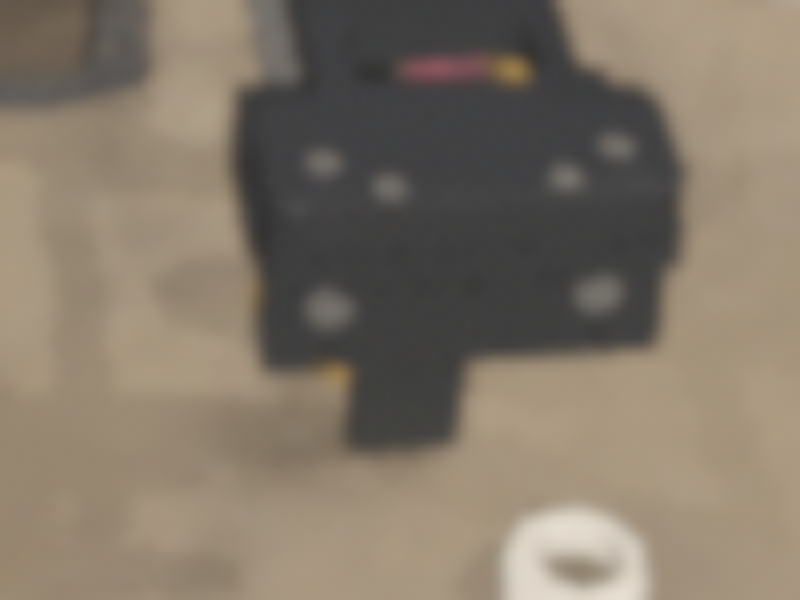

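Contact with the worktop came at TCP z ≈ -9.3, so the true tip is at reported z + 9.3. For tips at z 14 I need reported z ≈ 4.7. Checking the lateral bias too.

Request:
send_rows(increments=[0, 0, -0.5, 0, 0, 0, 0, 0, -0.5, 0, 0, 0, 0, 0, -0.5, 0, 0, 0, 0, 0, 0, 0, 0, 0])

```text
time: 10.25
tcp_pos: [468.8, 159.9, 5.2]
eef_rot: [[0.912, 0.409, 0.001], [0.409, -0.912, 0.0], [0.001, 0.0, -1.0]]
wrist_force: [0.1, 0.4, -1.2]
gripper_width: 0.684
gripper_force: 0.0
```

```bash
python3 -c "
from h import *
P=np.array([468.6,159.9]);R=np.array([[.912,.409],[.409,-.912]])
for px in((293.2,341),(299.9,340.7),(306.5,340)): print(R.T@(plane('side',px,0)[:2]-P))
go(469.8,159.5,5)
"
```

```text
[ 10.69949248 -37.83460635]
[  0.41187941 -38.13420458]
[ -9.89854601 -37.60083905]
t 10.25 tcp [468.8 159.9   5.2] tooly -65.8 w 0.684 f [ 0.1  0.4 -1.2] 0.0 z [ 0.001  0.    -1.   ]
need cm [0.07 0.08 0.02] turn az None
```

Request:
send_rows(increments=[0.15, 0, 0, 0, 0, 0, 0, 0, 0, 0, 0, 0, 0, 0, 0, 0, 0, 0, 0, 0, 0, 0, 0, 0, 0, 0, 0, 0, 0, 0, 0, 0, 0, 0, 0, 0, 0, 0, 0, 0, 0, 0, 0, 0, 0, 0, 0, 0], gripper=200, grip_force=10)

```text
time: 11.25
tcp_pos: [470.0, 160.5, 4.8]
eef_rot: [[0.912, 0.409, -0.0], [0.409, -0.912, -0.0], [-0.0, -0.0, -1.0]]
wrist_force: [-0.0, 1.6, 0.5]
gripper_width: 0.282
gripper_force: 10.0
```

Request:
send_rows(increments=[0, 0, -0.5, 0, 0, 0, 0, 0, -1, 0, 0, 0, 0, 0, -2, 0, 0, 0, 0, 0, -2.5, 0, 0, 0, 0, 0, -2.5, 0, 0, 0, 0, 0, -2.5, 0, 0, 0, 0, 0, -2, 0, 0, 0, 0, 0, -1, 0, 0, 0, 0, 0, 0, 0, 0, 0])

```text
time: 12.38
tcp_pos: [470.1, 160.5, 145.3]
eef_rot: [[0.912, 0.409, 0.001], [0.409, -0.912, 0.0], [0.001, 0.0, -1.0]]
wrist_force: [0.2, -0.3, -1.1]
gripper_width: 0.285
gripper_force: 10.0
```

```bash
python3 -c "
from h import *
go(489,-222,145,-80.5)
f=vision.grab_frame('side');cv2.imwrite('pics/side9.png',f)
m=cv2.inRange(f,(185,190,195),(255,255,255))[200:340,260:330]
k,_,st,c=cv2.connectedComponentsWithStats(m)
print([(st[j],c[j]+[260,200]) for j in range(1,k) if st[j,4]>6])
print('expect',proj('side',(470,160.5,162)),proj('side',(470,160,22)))
P=bot.state()['tcp_pos'];R=bot.state()['eef_rot']
print(f[306:318:3,288:304:3].mean(2))
"
```

```text
t 12.375 tcp [470.1 160.5 145.3] tooly -65.8 w 0.285 f [ 0.2 -0.3 -1.1] 10.0 z [ 0.001  0.    -1.   ]
need cm [-1.393e+01  3.567e+01  3.000e-02] turn az 0.256
[(array([  9,  38,  27,  34, 752], dtype=int32), array([281.82180851, 254.88829787]))]
expect [300.16347518 236.18557973] [296.08511626 312.5222241 ]
[[156.66666667 157.         157.66666667 157.         154.66666667
  156.66666667]
 [157.66666667 158.         156.         155.66666667 156.33333333
  158.66666667]
 [157.         158.         156.66666667 156.33333333 154.66666667
  156.        ]
 [160.         157.         160.         158.66666667 160.
  156.33333333]]
```

Request:
send_rows(increments=[-0.5, 1.5, 0, 0, 0, 0, -1.2, 3, 0, 0, 0, 0, -1.3, 3.3, 0, 0, 0, 0, -1.3, 3.3, 0, 0, 0, 0, -1.3, 3.3, 0, 0, 0, 0, -1.3, 3.3, 0, 0, 0, 0, -1.3, 3.3, 0, 0, 0, 0, -1.3, 3.3, 0, 0, 0, 0, -1.3, 3.3, 0, 0, 0, 0, -1.3, 3.3, 0, 0, 0, 0, -1.2, 3.1, 0, 0, 0, 0, -0.6, 1.6, 0, 0, 0, 0])

```text
time: 13.92
tcp_pos: [488.2, -223.2, 144.1]
eef_rot: [[0.913, 0.408, -0.001], [0.408, -0.913, 0.001], [-0.001, -0.001, -1.0]]
wrist_force: [0.3, 0.1, 0.3]
gripper_width: 0.282
gripper_force: 10.0
```

```bash
python3 -c "
from h import *
go(489,-222,88,-80.5)"
```

```text
t 13.925 tcp [ 488.2 -223.2  144.1] tooly -65.9 w 0.282 f [0.3 0.1 0.3] 10.0 z [-0.001  0.001 -1.   ]
need cm [ 0.12 -0.07  5.61] turn az 0.254
```

Request:
send_rows(increments=[0.1, -0.1, 1, 0, 0, 0, 0, 0, 1.5, 0, 0, 0, 0, 0, 1.4, 0, 0, 0, 0, 0, 0.5, 0, 0, 0, 0, 0, 0, 0, 0, 0, 0, 0, 0, 0, 0, 0])

```text
time: 14.68
tcp_pos: [489.6, -219.9, 101.3]
eef_rot: [[0.912, 0.41, 0.001], [0.41, -0.912, -0.0], [0.0, 0.001, -1.0]]
wrist_force: [-0.4, 0.3, -0.7]
gripper_width: 0.287
gripper_force: 10.0
```

```bash
python3 -c "
from h import *
go(489,-222,84)
s=bot.state();P=s['tcp_pos'];R=s['eef_rot']
f=vision.grab_frame('side');t=vision.grab_frame('top');cv2.imwrite('pics/side10.png',f)
cv2.imwrite('pics/c10.png',np.hstack([cv2.resize(f[145:205,300:360],(400,400),interpolation=2),cv2.resize(t[205:305,270:370],(400,400),interpolation=2)]))
for q in([0,0,-17.2],[0,0,-9.3],[0,-13,-9.3],[0,-25,-9.3]): print(q,proj('side',P+R@q))
print('rim',proj('side',(489,-222,90.5)))"
```

```text
t 14.675 tcp [ 489.6 -219.9  101.3] tooly -65.8 w 0.287 f [-0.4  0.3 -0.7] 10.0 z [ 0.001 -0.    -1.   ]
need cm [-0.14  0.17  1.73] turn az None
[0, 0, -17.2] [333.33670569 173.60259487]
[0, 0, -9.3] [333.04780392 176.79303879]
[0, -13, -9.3] [334.38252499 178.87184239]
[0, -25, -9.3] [335.64511494 180.8383925 ]
rim [332.75627829 184.50750724]
```

View pics/c10.png

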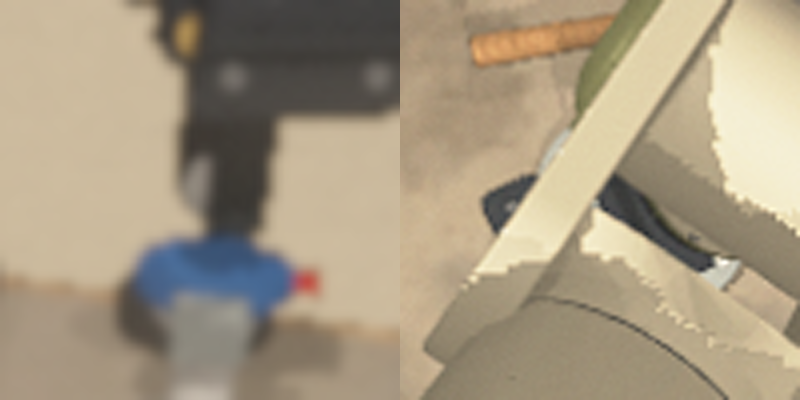

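The side crop shows the ball held at about (333,173), and the fingertip at row 180 matches my corrected height. The dish rim is centred at (332.9,184.5), so I'll lower and release.

Request:
send_rows(increments=[-0.1, 0.2, 0.6, 0, 0, 0, 0, 0, 0.5, 0, 0, 0, 0, 0, 0.4, 0, 0, 0, 0, 0, 0.2, 0, 0, 0, 0, 0, 0, 0, 0, 0, 0, 0, 0, 0, 0, 0, 0, 0, 0, 0, 0, 0])

```text
time: 15.65
tcp_pos: [489.4, -222.2, 84.0]
eef_rot: [[0.912, 0.409, 0.0], [0.409, -0.912, -0.0], [0.0, 0.0, -1.0]]
wrist_force: [-0.0, -0.1, -0.3]
gripper_width: 0.284
gripper_force: 10.0
```

```bash
python3 -c "
from h import *
go(489,-222,83.5)"
```

```text
t 15.65 tcp [ 489.4 -222.2   84. ] tooly -65.8 w 0.284 f [-0.  -0.1 -0.3] 10.0 z [ 0. -0. -1.]
need cm [-0.03 -0.03  0.05] turn az None
```

Request:
send_rows(increments=[0, 0, 0.1, 0, 0, 0, 0, 0, 0, 0, 0, 0])

```text
time: 15.9
tcp_pos: [489.3, -222.1, 82.8]
eef_rot: [[0.912, 0.409, -0.0], [0.409, -0.912, 0.0], [-0.0, -0.0, -1.0]]
wrist_force: [-0.3, 0.7, -1.1]
gripper_width: 0.282
gripper_force: 10.0
```

Request:
send_rows(increments=[0, 0, 0, 0, 0, 0, 0, 0, 0, 0, 0, 0, 0, 0, 0, 0, 0, 0, 0, 0, 0, 0, 0, 0], gripper=150)

```text
time: 16.4
tcp_pos: [489.3, -222.1, 82.9]
eef_rot: [[0.912, 0.409, 0.0], [0.409, -0.912, -0.0], [0.0, 0.0, -1.0]]
wrist_force: [-0.1, -0.4, -0.2]
gripper_width: 0.415
gripper_force: 0.0
```

Request:
send_rows(increments=[0, 0, -0.3, 0, 0, 0, 0, 0, -0.7, 0, 0, 0, 0, 0, -1, 0, 0, 0, 0, 0, -1.5, 0, 0, 0, 0, 0, -2, 0, 0, 0, 0, 0, -2, 0, 0, 0, 0, 0, -2, 0, 0, 0, 0, 0, 0, 0, 0, 0])

```text
time: 17.4
tcp_pos: [489.8, -222.5, 179.8]
eef_rot: [[0.912, 0.409, 0.003], [0.409, -0.912, -0.002], [0.002, 0.003, -1.0]]
wrist_force: [-0.4, -0.3, 0.4]
gripper_width: 0.412
gripper_force: 0.0
```

```bash
python3 -c "
from h import *
go(489,-222,160,-80.5)
f=vision.grab_frame('side')
cv2.imwrite('pics/c11.png',cv2.resize(f[140:230,280:400],(800,600),interpolation=2))"
```

```text
t 17.4 tcp [ 489.8 -222.5  179.8] tooly -65.8 w 0.412 f [-0.4 -0.3  0.4] 0.0 z [ 0.003 -0.002 -1.   ]
need cm [-0.06 -0.08  1.98] turn az 0.256
```

View pics/c11.png

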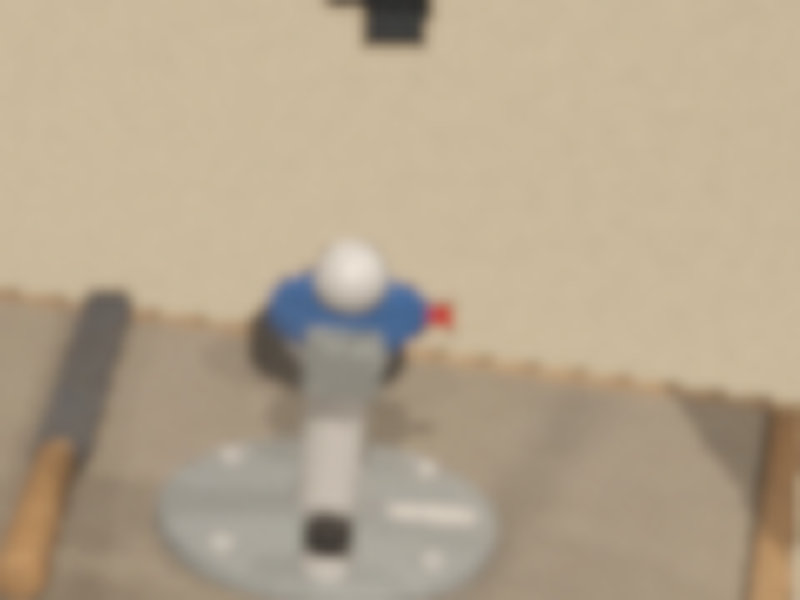

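The ball sits in the middle of the dish at side (332.5,181). Next I'll refine the dish yaw numerically.

```bash
python3 -c "
from h import *
f=vision.grab_frame('side')
x,y=335,170
h=cv2.cvtColor(f[y:y+30,x:x+30],40)
m=cv2.inRange(h,(0,110,80),(8,255,255))|cv2.inRange(h,(172,110,80),(180,255,255))
p=np.argwhere(m);c=p.mean(0)[::-1]+[x,y];print(c,p.min(0)[::-1]+[x,y],p.max(0)[::-1]+[x,y])
b=f[175:195,315:350];q=cv2.inRange(cv2.cvtColor(b,40),(100,110,50),(125,255,255));w=np.argwhere(q);print('blue',w.min(0),w.max(0))
D=np.array([490,-221.7])
for z in(81,84,87):
  r=plane('side',c,z)[:2];v=D-r;print(z,r,np.degrees(np.arctan2(v[1],v[0])),np.hypot(*v))
  r=plane('top',(339.6,270.6),z)[:2];v=np.array([487.9,-222.3])-r;print('top',r,np.degrees(np.arctan2(v[1],v[0])),np.hypot(*v))
"
```

```text
[345.8 187. ] [344 186] [347 188]
blue [8 7] [15 27]
81 [ 460.31310581 -240.86886326] 32.85037932775653 35.337756091474155
top [ 454.93512778 -228.19396974] 10.13711097594096 33.487634727923215
84 [ 459.45697273 -233.59402238] 21.276863093964494 32.777191505265804
top [ 454.83443028 -227.72993158] 9.325710959612605 33.50844755720192
87 [ 458.60083966 -226.3191815 ] 8.36884735145258 31.737109316379133
top [ 454.73373279 -227.26589343] 8.515480523305719 33.53597141135065
```

Request:
send_rows(increments=[-0.1, -0.1, 0.5, 0, 0, 0.13, 0, 0, 0.5, 0, 0, 0.13, 0, 0, 0, 0, 0, 0, 0, 0, 0, 0, 0, 0, 0, 0, 0, 0, 0, 0], gripper=0)

```text
time: 18.12
tcp_pos: [488.0, -221.6, 167.9]
eef_rot: [[0.987, 0.162, 0.0], [0.162, -0.987, -0.0], [0.0, 0.0, -1.0]]
wrist_force: [-0.1, 0.4, 0.7]
gripper_width: 0.956
gripper_force: 0.0
```

Request:
send_rows(increments=[0.1, 0.05, 1, 0, 0, 0.01, 0, 0, 2, 0, 0, 0, 0, 0, 2, 0, 0, 0, 0, 0, 2, 0, 0, 0, 0, 0, 1.5, 0, 0, 0, 0, 0, 0.5, 0, 0, 0, 0, 0, 0, 0, 0, 0, 0, 0, 0, 0, 0, 0])

```text
time: 19.12
tcp_pos: [489.4, -222.1, 78.4]
eef_rot: [[0.988, 0.151, 0.001], [0.151, -0.988, -0.001], [0.001, 0.001, -1.0]]
wrist_force: [-0.0, -0.1, 0.1]
gripper_width: 1.003
gripper_force: 0.0
```

```bash
python3 -c "
from h import *
go(489,-222,53,-81.3)"
```

```text
t 19.125 tcp [ 489.4 -222.1   78.4] tooly -81.3 w 1.003 f [-0.  -0.1  0.1] 0.0 z [ 0.001 -0.001 -1.   ]
need cm [-0.03 -0.02  2.54] turn az 0.0
```

Request:
send_rows(increments=[0, 0, 0.7, 0, 0, 0, 0, 0, 0.7, 0, 0, 0, 0, 0, 0.6, 0, 0, 0, 0, 0, 0.5, 0, 0, 0, 0, 0, 0, 0, 0, 0, 0, 0, 0, 0, 0, 0])

```text
time: 19.88
tcp_pos: [489.2, -222.0, 53.0]
eef_rot: [[0.988, 0.151, 0.0], [0.151, -0.988, -0.0], [0.0, 0.0, -1.0]]
wrist_force: [0.5, -0.3, 0.1]
gripper_width: 0.998
gripper_force: 0.0
```

Request:
send_rows(increments=[0, 0, 0, 0, 0, 0, 0, 0, 0, 0, 0, 0, 0, 0, 0, 0, 0, 0, 0, 0, 0, 0, 0, 0], gripper=62, grip_force=3)

```text
time: 20.38
tcp_pos: [489.1, -221.9, 52.9]
eef_rot: [[0.989, 0.151, 0.0], [0.151, -0.989, -0.0], [0.0, 0.0, -1.0]]
wrist_force: [-1.4, 0.4, -0.2]
gripper_width: 0.752
gripper_force: 0.0
```

Request:
send_rows(increments=[0, 0, 0, 0, 0, 0, 0, 0, 0, 0, 0, 0, 0, 0, 0, 0, 0, 0, 0, 0, 0, 0, 0, 0], gripper=68)

```text
time: 20.88
tcp_pos: [489.1, -221.9, 52.8]
eef_rot: [[0.989, 0.151, -0.0], [0.151, -0.989, 0.0], [-0.0, -0.0, -1.0]]
wrist_force: [-0.0, 1.8, -0.9]
gripper_width: 0.735
gripper_force: 0.0
```

```bash
cat > b.py <<'E'
from h import *
f=vision.grab_frame('side');x,y=300,120
g=f[y:y+90,x:x+70].astype(int)
def cen(m,n):
    k,_,st,c=cv2.connectedComponentsWithStats(m.astype(np.uint8))
    print(n,[(tuple(st[j]+[x,y,0,0,0]),np.round(c[j]+[x,y],1)) for j in range(1,k) if st[j,4]>5])
h=cv2.cvtColor(f[y:y+90,x:x+70],40)
cen((h[...,1]<35)&(h[...,2]>170),"ball");cen(cv2.inRange(h,(100,110,50),(125,255,255))>0,"blue")
cen((cv2.inRange(h,(0,140,80),(6,255,255))|cv2.inRange(h,(172,110,80),(180,255,255)))>0,"red")
E
python3 b.py; python3 -c "
from h import *
go(489,-222,53,-81.3)"
```

```text
ball [((np.int64(326), np.int64(125), np.int64(24), np.int64(5), np.int64(79)), array([338.2, 127.2])), ((np.int64(312), np.int64(207), np.int64(5), np.int64(3), np.int64(12)), array([314.4, 208.1])), ((np.int64(325), np.int64(208), np.int64(9), np.int64(2), np.int64(16)), array([329. , 208.6]))]
blue [((np.int64(338), np.int64(186), np.int64(4), np.int64(4), np.int64(14)), array([339.4, 187.3]))]
red []
t 20.925 tcp [ 489.1 -222.    52.8] tooly -81.3 w 0.734 f [-0.9  0.6 -0.8] 0.0 z [-0.  0. -1.]
need cm [-0.01  0.   -0.02] turn az -0.0
```

Request:
send_rows(increments=[0, 0, 0, 0, 0, 0, 0, 0, 0, 0, 0, 0, 0, 0, 0, 0, 0, 0, 0, 0, 0, 0, 0, 0], gripper=74)

```text
time: 21.42
tcp_pos: [489.1, -221.9, 52.8]
eef_rot: [[0.989, 0.151, -0.0], [0.151, -0.989, 0.0], [-0.0, -0.0, -1.0]]
wrist_force: [-1.3, -0.1, -0.1]
gripper_width: 0.708
gripper_force: 0.1
```

Request:
send_rows(increments=[0, 0, 0, 0, 0, 0, 0, 0, 0, 0, 0, 0, 0, 0, 0, 0, 0, 0, 0, 0, 0, 0, 0, 0], gripper=110, grip_force=5)

```text
time: 21.92
tcp_pos: [489.1, -221.9, 52.9]
eef_rot: [[0.988, 0.151, -0.0], [0.151, -0.988, 0.0], [-0.0, -0.0, -1.0]]
wrist_force: [0.3, 0.4, 0.0]
gripper_width: 0.706
gripper_force: 5.0
```

Request:
send_rows(increments=[0, 0, 0, 0, 0, 0, 0, 0, 0, 0, 0, 0, 0, 0, 0, 0, 0, 0, 0, 0, 0, 0, 0, 0], gripper=110, grip_force=25)

```text
time: 22.42
tcp_pos: [489.1, -221.9, 52.8]
eef_rot: [[0.988, 0.151, -0.0], [0.151, -0.988, 0.0], [-0.0, -0.0, -1.0]]
wrist_force: [-0.9, -0.3, 0.6]
gripper_width: 0.7
gripper_force: 25.0
```

```bash
python3 -c "
from h import *
go(489,-222,113,-81.3)"
```

```text
t 22.425 tcp [ 489.1 -221.9   52.8] tooly -81.3 w 0.7 f [-0.9 -0.3  0.6] 25.0 z [-0.  0. -1.]
need cm [-0.01  0.01 -6.02] turn az 0.0
```

Request:
send_rows(increments=[0, 0, -0.2, 0, 0, 0, 0, 0, -0.4, 0, 0, 0, 0, 0, -0.6, 0, 0, 0, 0, 0, -0.7, 0, 0, 0, 0, 0, -0.7, 0, 0, 0, 0, 0, -0.7, 0, 0, 0, 0, 0, -0.7, 0, 0, 0, 0, 0, -0.6, 0, 0, 0, 0, 0, -0.4, 0, 0, 0, 0, 0, -0.2, 0, 0, 0, 0, 0, 0, 0, 0, 0, 0, 0, 0, 0, 0, 0])

```text
time: 23.92
tcp_pos: [489.0, -221.9, 104.6]
eef_rot: [[0.989, 0.151, -0.0], [0.151, -0.989, 0.0], [-0.0, -0.0, -1.0]]
wrist_force: [0.1, -0.0, -2.5]
gripper_width: 0.708
gripper_force: 25.0
```

```bash
python3 -c "
from h import *
go(489,-222,105,8.7)"; python3 b.py
```

```text
t 23.925 tcp [ 489.  -221.9  104.6] tooly -81.3 w 0.708 f [ 0.1 -0.  -2.5] 25.0 z [-0.  0. -1.]
need cm [ 0.    0.01 -0.04] turn az -1.571
ball [((np.int64(324), np.int64(187), np.int64(15), np.int64(8), np.int64(96)), array([331. , 190.6])), ((np.int64(325), np.int64(197), np.int64(10), np.int64(13), np.int64(100)), array([329.9, 203.3])), ((np.int64(312), np.int64(207), np.int64(5), np.int64(3), np.int64(11)), array([314.5, 208.2]))]
blue []
red []
```

Request:
send_rows(increments=[0, 0, 0, 0, 0, -0.03, 0, 0, 0, 0, 0, -0.05, 0, 0, 0, 0, 0, -0.07, 0, 0, 0, 0, 0, -0.08, 0, 0, 0, 0, 0, -0.08, 0, 0, 0, 0, 0, -0.08, 0, 0, 0, 0, 0, -0.08, 0, 0, 0, 0, 0, -0.08, 0, 0, 0, 0, 0, -0.08, 0, 0, 0, 0, 0, -0.08, 0, 0, 0, 0, 0, -0.08, 0, 0, 0, 0, 0, -0.08])

```text
time: 25.48
tcp_pos: [489.0, -221.9, 104.8]
eef_rot: [[0.519, 0.855, -0.0], [0.855, -0.519, 0.0], [-0.0, -0.0, -1.0]]
wrist_force: [-0.2, -0.1, -2.0]
gripper_width: 0.7
gripper_force: 25.0
```

Request:
send_rows(increments=[0, 0, 0, 0, 0, -0.08, 0, 0, 0, 0, 0, -0.08, 0, 0, 0, 0, 0, -0.08, 0, 0, 0, 0, 0, -0.08, 0, 0, 0, 0, 0, -0.08, 0, 0, 0, 0, 0, -0.08, 0, 0, 0, 0, 0, -0.07, 0, 0, 0, 0, 0, -0.06, 0, 0, 0, 0, 0, -0.05, 0, 0, 0, 0, 0, -0.03, 0, 0, 0, 0, 0, -0.01, 0, 0, 0, 0, 0, 0])

```text
time: 26.98
tcp_pos: [489.1, -221.9, 104.8]
eef_rot: [[-0.15, 0.989, 0.0], [0.989, 0.15, 0.0], [0.0, 0.0, -1.0]]
wrist_force: [-0.0, -0.1, -2.0]
gripper_width: 0.705
gripper_force: 25.0
```

Request:
send_rows(increments=[0, 0, 0, 0, 0, 0, 0, 0, 0, 0, 0, 0, 0, 0, 0, 0, 0, 0, 0, 0, 0, 0, 0, 0, 0, 0, 0, 0, 0, 0, 0, 0, 0, 0, 0, 0, 0, 0, 0, 0, 0, 0, 0, 0, 0, 0, 0, 0])

```text
time: 27.98
tcp_pos: [489.1, -222.0, 104.8]
eef_rot: [[-0.15, 0.989, -0.0], [0.989, 0.15, 0.0], [0.0, -0.0, -1.0]]
wrist_force: [-0.3, -0.0, -1.8]
gripper_width: 0.7
gripper_force: 25.0
```

```bash
python3 b.py; python3 -c "
from h import *
go(489,-222,105,8.7)
print('ball exp',proj('side',(489,-222,151)),'rim',proj('side',(489,-222,142.5)))
v=np.array([np.sin(np.radians(8.7)),-np.cos(np.radians(8.7))])*36
print('ptr exp',proj('top',(489+v[0],-222+v[1],138)))
t=vision.grab_frame('top');h=cv2.cvtColor(t,40)
m=cv2.inRange(h,(0,150,90),(8,255,255))[200:300,290:400];p=np.argwhere(m);print('red top',len(p),p.mean(0)[::-1]+[290,200] if len(p) else 0)
m=cv2.inRange(h,(100,120,60),(125,255,255))[200:300,290:400];p=np.argwhere(m);print('blue top',len(p),p.mean(0)[::-1]+[290,200] if len(p) else 0)
"
```

```text
ball [((np.int64(330), np.int64(156), np.int64(10), np.int64(8), np.int64(64)), array([334.4, 159.5])), ((np.int64(324), np.int64(186), np.int64(15), np.int64(9), np.int64(103)), array([331.2, 190.4])), ((np.int64(325), np.int64(197), np.int64(10), np.int64(13), np.int64(101)), array([329.9, 203.3])), ((np.int64(312), np.int64(207), np.int64(5), np.int64(3), np.int64(11)), array([314.5, 208.2]))]
blue [((np.int64(324), np.int64(163), np.int64(19), np.int64(7), np.int64(55)), array([331.2, 166.7]))]
red []
t 28.025 tcp [ 489.1 -221.9  104.8] tooly 8.7 w 0.702 f [ 0.5 -0.4 -2.7] 25.0 z [-0.  0. -1.]
need cm [-0.   -0.01 -0.02] turn az -0.001
ball exp [334.97609026 159.95047518] rim [334.65649953 163.48884088]
ptr exp [358.33262096 248.36970692]
red top 0 0
blue top 48 [328.6875     256.14583333]
```

The ball is seen at (334.4,159.5) against an expected (335.0,160.0). The turn reads 90° and the dish is held still, so I'm handing in.

```bash
python3 -c "
from workcell import order
print(order.hand_in())"
```

```text
the job is handed in; nothing more can be done
None
```

The job is handed in: the ball rests in the middle of the blue dish, which is held level and still about 5 cm above the pedestal. It was turned a quarter turn toward the green stud; the red pointer was out of view of both cameras, so that comes from the measured tool turn, and no verdict came back.

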